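Hang the gouge rack on its two hooks

TASK

Pick up the white gouge rack by its carrying grip and hang it on the stand, with both of its brass eyes right down over the two upturned hooks. The hooks are clamped by hand and are seldom level, so before letting go feel that both of them really carry the rack: rock it to their slope and press lightly on both for a moment, never hard on either. Then let go, and leave the other things on the bench alone.

Things in the scene. Friction and masses are not known exactly. Their poses are not given: they have to be found in the camera images.
- rack: White plywood rack for turning gouges, about 0.5 kg, 300 mm wide (y), standing upright on the bench. Origin: on its underside below the middle of the back board; x to the back, y left, z up. Back board 15 mm thick (x -7.5 to 7.5 mm), 110 mm high; bottom shelf and notched comb (top at 82 mm) reach forward to x = -83 mm. It hangs with its axes along the stand's.
- rack_handle (a point): Centre of the carrying grip that rises from the middle of the back board's top: 100 mm wide (y), 15 mm thick (x), from 110 to 155 mm above the rack's underside; this point is at 132.5 mm, right above the rack's origin, same axes. Take it from above, one finger in front and one behind.
- eye_left (a point): Centre of the rack's left brass screw eye, a level ring behind the board: 18 mm inside, 27 mm outside, wire 4.5 mm thick. In the rack's frame x 27.5, y +110, z 85 mm: 47.5 mm below the grip's centre. It goes down over the left hook.
- eye_right (a point): The same for the right eye, at x 27.5, y -110, z 85 mm in the rack's frame. It goes down over the right hook.
- stand: Fixed stand, 330 mm wide (y), 179 mm high: dark steel uprights, wooden hook rail (front face x = 0, top at 175 mm) and a batten with black rubber face (x = -44 mm, 87 to 113 mm up), 1.8 mm behind the back board of a rack with eyes centred on the hooks. Origin: on the bench under the rail's front face; x to the back (hooks stand out to -x), y left, z up.
- hook_left: Slotted plate on the rail with the left hook clamped in it; axes as the stand's. Origin: on the prong's axis, where a seated eye's centre rests if the hook is at mid-slot (171 mm up, 26 mm in front of the rail, y +110 mm in the stand's frame). The hook is really clamped up to 12 mm higher or lower, each on its own, and this pose does not show it: feel for it.
- hook_right: The same for the right hook, at y -110 mm in the stand's frame, 220 mm from the left. Each hook is a rigid brass L of 7 mm wire: a level arm (hookarm_left_c0, hookarm_right_c0) out from the plate, where the eye rests, then a prong straight up, tip 22 mm above a seated eye's centre. Small clamps hold it: over 12 N on one hook is too much. The rack's weight puts about 2.5 N on each.
- lean_line (a point): Middle of the batten's rubber face on the stand, 100 mm above the bench, axes as the stand's. Once released the rack leans back on this by up to about 6 degrees and its eyes settle up to 5.5 mm towards -x on the prongs; that is right.
- figure: Turned wooden figure with a hat, 110 mm high, 52 mm wide, beyond the work; origin at its underside. Leave it alone.
- pencup: Terracotta cup with marker pens, 134 mm high over the pens, 68 mm wide, beyond the work; origin at its underside. Leave it alone.
- gouge: Woodturning gouge lying on the bench between rack and stand, 320 mm long (x, handle to -x), 30 mm high; origin at the steel end of its wooden handle. Leave it alone.

How it is judged:
On the way, in this order (a step that is already met when the one before it is completed fails the run):
1. The rack is lifted clear of the bench in the gripper (distance of rack_handle from where it was at the start of the episode above 0.03 m and height (world z) of rack above 0.03 m and contact force between the fingers and rack above 1 N), for 0.2 s.
2. While the gripper still holds the rack, both eyes are down over their hooks and both hooks carry at least 2 N for 0.5 s (contact force between the fingers and rack above 1 N and contact force between rack and hookarm_left_c0 above 2 N and contact force between rack and hookarm_right_c0 above 2 N and horizontal distance between eye_left and hook_left below 0.009 m and horizontal distance between eye_right and hook_right below 0.009 m and z of eye_left in the frame of hook_left below 0.015 m and z of eye_right in the frame of hook_right below 0.015 m), for 0.5 s.
At the end, for the whole second after the job is handed in: The rack hangs released and at rest, tilted under 0.2 rad, each eye on its own hook's level arm (centre within 9 mm of the prong's axis, under 15 mm above the mid-slot seat) bearing at least 0.5 N; figure, pen cup and gouge within 30 mm of where they were (contact force between rack and hookarm_left_c0 above 0.5 N and contact force between rack and hookarm_right_c0 above 0.5 N and horizontal distance between eye_left and hook_left below 0.009 m and horizontal distance between eye_right and hook_right below 0.009 m and z of eye_left in the frame of hook_left below 0.015 m and z of eye_right in the frame of hook_right below 0.015 m and height (world z) of rack above 0.05 m and angle between rack's own z axis and vertical below 0.2 rad and linear speed of rack below 0.02 m/s and distance of each of figure, pencup, gouge from where it was at the start of the episode below 0.03 m); the robot touches nothing.
It fails at once if A hook is pressed or struck by the rack with more than 12 N (contact force between rack and hook_left above 12 N or contact force between rack and hook_right above 12 N).
It fails at once if The figure, the pen cup or the gouge is moved by more than 30 mm (distance of any of figure, pencup, gouge from where it was at the start of the episode above 0.03 m).
It also fails if it takes over 69 s, if anything falls off the work surface, if the arm or the gripper's body presses on something with over 40 N, if the wrist force passes 120 N, or if a joint passes its speed limit or range.

ROBOT

A 7-joint arm with a two-finger parallel gripper is mounted at the origin on the work surface. World frame = base frame: x ahead of the robot, y to its left, z up, the work surface at z = 0. Lengths are in m, angles in rad, forces in N, time in s.
With the tool pointing down it reaches from about 0.4 to 0.85 m from the base axis. Payload 4.5 kg.
Tool frame: the origin (TCP) lies at the very end of the fingers, on their centre line; the grasp point (between the pads) lies 19 mm behind it (r.grip_point_offset is the distance from the TCP to the grasp point, in m); y points along the fingers, x is the direction in which the jaws open and shut, and the axes are right-handed (so a half turn about y gives the same grasp; the last joint's range is limited). The gripper opens to 88 mm and grips with 3 to 60 N. Pads are 18 mm wide; open, the fingers measure 123 mm over their backs; the gripper's body (75 mm by 187 mm) begins 45 mm behind the grasp point.
Start: joints at [1.234, 0.689, -0.195, 1.565, 0.157, 0.902, -0.215], TCP at [0.227, -0.583, 0.239] pointing down, gripper open.
Joint ranges: [-3.01, 3.01], [-0.46, 2.08], [-1.47, 1.51], [0.13, 2.56], [-1, 4.14], [0.04, 2.09], [-2.66, 2.66]. Speed limits (rad/s): [2.57, 2.57, 3.14, 3.14, 3.14, 3.14, 3.14].

INTERFACE

Orientations are given as a unit quaternion [x, y, z, w].
In Python, from plant import get_state, snapshot, camera_params, job, r gives the robot as it stands.
- The arm moves only by the tool carry_out, never from a script. Its arguments are lists of equal length, an entry for each row: "offset": the shift along the world's x, y, z in m, a list of three; "twist": the turn about the world's z in degrees. In form: {"offset": [[tx, ty, tz], ...], "twist": [twist, ...]}. A call has 1 to 8 rows; each row shifts and turns the commanded pose from where the row before left it; what a row does not reach is not made up. A row lasts 1/8 s, in which the tool goes at most 62.5 mm and 10.7 degrees, less where a joint would pass 70% of its speed; a pose out of reach is approached as far as the arm can. A call with a gripper value outside its range is refused whole. "grip" is the finger opening in m, from 0 to 0.0881, set as the call begins (left out, the last holds). The fingers move at their own pace and stop on an object; "newtons" is the grip in N (left out, the last holds). Time passes only in rows, so rows that do not move let the fingers close. It gives the time, the measured TCP pose, the force and the opening at its end, in the units of the state.
- get_state(): the state, without advancing time (a new reading comes with each control period).
- snapshot(name): name is "scene" or "top"; returns the picture (400x640x3 uint8, red, green, blue); there is no depth.
- camera_params(name): a dict with "camera_matrix" (3x3 intrinsics, pixels), "eye" and "orientation" of the camera in the world. Camera axes: x right, y up, looking along -z (the intrinsics and any distortion apply to the point x, -y, -z); pixel columns grow to the right and rows downward; lengths in m; the calibration is good to about 2 mm. A picture is of the moment at which its call begins. camera_params takes no time and is no camera call.
- job.finish_job(): hands the job in, once; it reports no verdict.
The state is a dict: "clock": time; "q": joint angles; "qd": joint speeds; "joint_torque": joint torques, N m; "tool_pos": TCP position; "eef_rot": TCP orientation; "contact_force": force on the tool from outside, world axes, zero at the start; "moment": the same for the moment, N m; "opening": opening from 0.0 (shut) to 1.0 (fully open).
Only numpy, scipy, OpenCV 4.12 (cv2) and the standard library are available. Lean on these libraries where they do the work, as an engineer would, in place of code of your own. Each camera call takes 0.05 s, during which the arm holds its last target. There are 200 camera calls.

## Working session

There is one attempt and no reset: what is moved stays moved. The work goes in short steps, Python scripts to look and compute and a tool call to move; the robot and the scene stay as the last step left them, time stands still between calls to the robot, and variables do not carry over. Pictures are saved under pics/ and viewed, about 8 in all and at most 12, crops included, and the job is handed in when it is done.

Besides the shell and the picture viewer there is one more tool, called after ">>>" by a JSON object that holds its "method" and its "body", one argument or row to a line. carry_out: Moves the arm, as the interface text tells. Its arguments: {"type":"object","properties":{"offset":{"type":"array"},"twist":{"type":"array"},"grip":{"type":"number"},"newtons":{"type":"number"}},"required":["offset","twist"]}

```bash
mkdir -p pics; ls
cat > h.py <<'E'
import numpy as np, cv2
from scipy.spatial.transform import Rotation as R
from plant import get_state, snapshot, camera_params, job, r
def cam(n):
    p=camera_params(n); return np.array(p["camera_matrix"]),np.array(p["eye"]),R.from_quat(p["orientation"]).as_matrix(),p
def ray(n,u,v):
    K,e,M,_=cam(n); d=np.linalg.inv(K)@[u,v,1]; return e,M@(d*[1,-1,-1])
def onz(n,u,v,z):
    e,d=ray(n,u,v); return e+d*(z-e[2])/d[2]
def proj(n,P):
    K,e,M,_=cam(n); c=(M.T@(np.array(P)-e))*[1,-1,-1]; q=K@c; return q[:2]/q[2]
def tri(a,pa,b,pb):
    e1,d1=ray(a,*pa); e2,d2=ray(b,*pb); s=np.linalg.lstsq(np.c_[d1,-d2],e2-e1,rcond=None)[0]
    A=e1+d1*s[0];B=e2+d2*s[1]; return (A+B)/2,np.linalg.norm(A-B)
E
python3 - <<'E'
from h import *
for n in("scene","top"):
    cv2.imwrite(f"pics/{n}0.png",snapshot(n)[:,:,::-1]); print(n,camera_params(n))
s=get_state(); print(s)
E
```

```text
pics
scene {'camera_matrix': array([[501.85403026,   0.        , 322.51285864],
       [  0.        , 501.85403026, 202.14733548],
       [  0.        ,   0.        ,   1.        ]]), 'eye': array([ 1.15583336, -0.42732225,  1.16626346]), 'orientation': array([0.26122331, 0.12944474, 0.42308646, 0.85790693])}
top {'camera_matrix': array([[364.41553971,   0.        , 310.83792987],
       [  0.        , 364.41553971, 200.70757151],
       [  0.        ,   0.        ,   1.        ]]), 'eye': array([0.38267103, 0.00527334, 1.07735753]), 'orientation': array([-0.07590782,  0.08221743,  0.72621134, -0.67830331])}
{'clock': 0.1, 'q': array([ 1.23379776,  0.68989954, -0.19454239,  1.56621685,  0.15731069,
        0.90251218, -0.2150957 ]), 'qd': array([-0.0002913 , -0.00265478,  0.00030516, -0.0013913 ,  0.00118029,
       -0.00080635, -0.00041556]), 'joint_torque': array([-2.26074160e-03, -5.28500390e+01, -1.27116300e+00, -1.53835487e+01,
       -5.25400427e-02,  2.01618386e-03,  5.18421257e-05]), 'tool_pos': array([ 0.22623956, -0.58201361,  0.23799734]), 'eef_rot': array([-0.58332744,  0.39973316, -0.39873101,  0.58391445]), 'contact_force': array([-0.354435  ,  0.08194512, -1.12914423]), 'moment': array([ 0.01524362,  0.00457721, -0.01338776]), 'opening': 1.0023461314214324}
```

View pics/scene0.png

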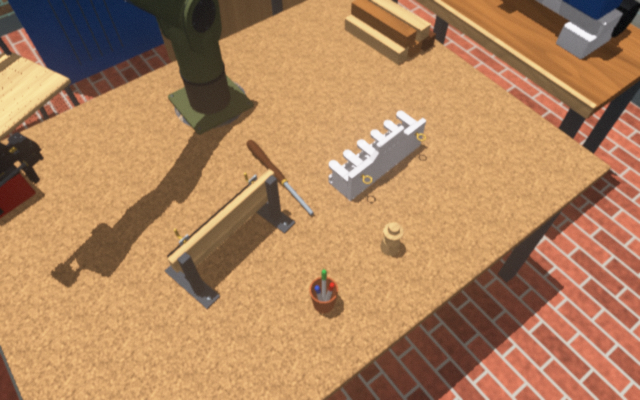

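View pics/top0.png

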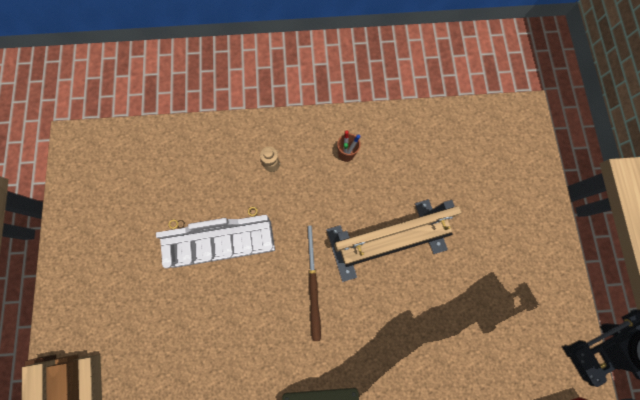

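The top view shows the rack at about (215,240), the stand at (395,235) and the gouge between them at x≈312. The pen cup is at (348,147) and the figure at (269,157). In the scene view the eyes are at about (367,180) and (421,137). I'll zoom in next.

Run:
```python
import cv2,numpy as np
t=cv2.imread("pics/top0.png");s=cv2.imread("pics/scene0.png")
f=lambda im,x,y,w=133,h=100:cv2.resize(im[y:y+h,x:x+w],(400,300),interpolation=cv2.INTER_CUBIC)
# each crop scaled x3
cv2.imwrite("pics/c1.png",np.vstack([np.hstack([f(t,150,190),f(t,328,190)]),np.hstack([f(s,310,105),f(s,165,165,150,113)[:,:400]])]))
```

```text
(no output)
```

View pics/c1.png

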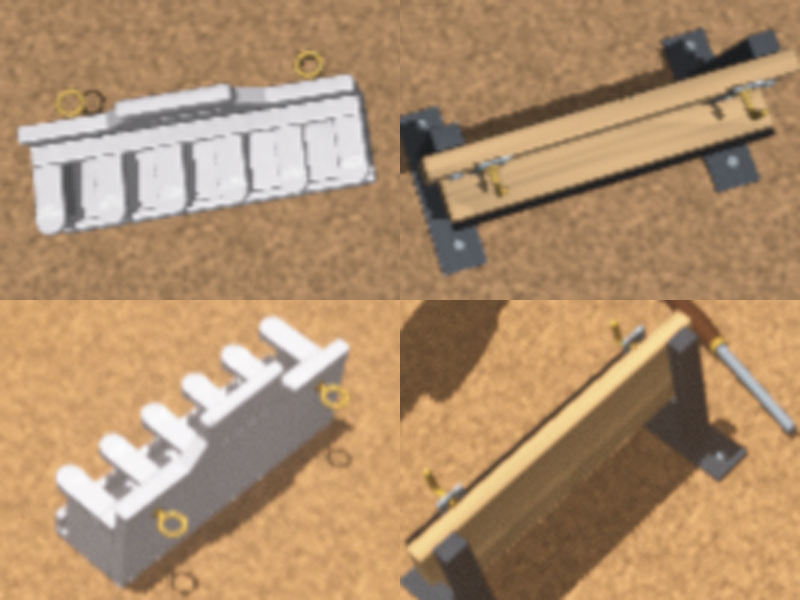

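Run:
```python
from h import *
t=cv2.imread("pics/top0.png");s=cv2.imread("pics/scene0.png")
def g(im,x,y,w,h):
    hsv=cv2.cvtColor(im,cv2.COLOR_BGR2HSV); m=((hsv[...,0]>=19)&(hsv[...,0]<=33)&(hsv[...,1]>140)&(hsv[...,2]>90)).astype(np.uint8)
    n,l,st,c=cv2.connectedComponentsWithStats(m[y:y+h,x:x+w])
    return [(st[i]+[x,y,0,0,0],(c[i]+[x,y]).round(1)) for i in range(1,n) if st[i][4]>3]
for nm,a in (("rack top",(t,150,190,133,80)),("stand top",(t,328,190,140,90)),("rack sc",(s,310,105,133,100)),("stand sc",(s,165,165,110,80))):
    print(nm); [print(*x) for x in g(*a)]
# hand picks
RR,d1=tri("top",(252.8,211.3),"scene",(367.3,179.3)); RL,d2=tri("top",(173,224),"scene",(421.3,137))
print("eyes R,L",RR,d1,RL,d2,"sep",np.linalg.norm(RR-RL))
for z in (.085,): print(onz("top",252.8,211.3,z),onz("top",173,224,z))
for p in [(117,103),(232,88),(232,100),(119,116)]: print("grip",onz("top",150+p[0]/3.0075,190+p[1]/3,.155))
for p in [(432,180),(425,158),(795,52),(800,70)]: print("rail",onz("top",328+(p[0]-400)/3.0075,190+p[1]/3,.175))
for p in [(412,555),(688,318)]: print("railsc",onz("scene",165+(p[0]-400)/2.667,165+(p[1]-300)/2.655,.175))
for u,v,w,y in [(246,173.7,0,0),(175.5,229.8,0,0)]: print("tip sc z.193",onz("scene",u,v,.193))
```

```text
rack top
stand top
rack sc
[417 134   2   2   4] [417.5 134.5]
[422 135   4   6  12] [423.8 137.5]
[363 176   2   3   4] [363.2 177. ]
stand sc
[244 173   3   3   6] [245.2 173.8]
[174 229   2   3   4] [174.8 230. ]
[177 234   5   5  11] [178.7 236.2]
[184 240   2   3   4] [184.5 241. ]
eyes R,L [0.5909048  0.15343296 0.08210879] 0.003980068337989376 [0.57000488 0.37415262 0.08082284] 0.002450873584345094 sep 0.2217106884638491
[0.58929441 0.1512324  0.085     ] [0.56861996 0.37142973 0.085     ]
grip [0.55187162 0.30503684 0.155     ]
grip [0.55819643 0.20728906 0.155     ]
grip [0.54780643 0.20746903 0.155     ]
grip [0.54055565 0.30327937 0.155     ]
rail [ 0.45899933 -0.06977948  0.175     ]
rail [ 0.47738807 -0.06557059  0.175     ]
rail [ 0.54523309 -0.3836985   0.175     ]
rail [ 0.52962736 -0.38542964  0.175     ]
railsc [ 0.54521706 -0.38591235  0.175     ]
railsc [ 0.47973267 -0.06506881  0.175     ]
tip sc z.193 [ 0.45691347 -0.12696055  0.193     ]
tip sc z.193 [ 0.49398746 -0.33869069  0.193     ]
```

Run:
```python
from h import *
s=get_state(); M=R.from_quat(s["eef_rot"]).as_matrix(); print(M.round(3)); print("jaw yaw",np.degrees(np.arctan2(M[1,0],M[0,0])), r.grip_point_offset, [a for a in dir(r) if a[0]!='_'])
print(s["tool_pos"],np.array([.551,.258,.30])-s["tool_pos"])
```

```text
[[ 0.362 -0.001  0.932]
 [-0.932  0.001  0.362]
 [-0.002 -1.    -0.   ]]
jaw yaw -68.74899075085935 0.0187 ['Unreachable', 'grip_point_offset']
[ 0.22623956 -0.58201361  0.23799734] [0.32476044 0.84001361 0.06200266]
```

>>> {"method": "carry_out", "body": {
  "offset": [
    [0,0.02,0.05],
    [0.02,0.05,0.012],
    [0.02,0.05,0],
    [0.02,0.05,0],
    [0.02,0.05,0],
    [0.02,0.05,0],
    [0.02,0.05,0],
    [0.02,0.05,0]
  ],
  "twist": [5,5,5,5,5,5,5,5],
  "grip": 0.07
}}

```text
clock: 1.1
tool_pos: [0.3668, -0.2109, 0.3007]
eef_rot: [0.685, -0.175, 0.175, -0.685]
contact_force: [0.3, -0.3, 0.4]
opening: 0.794
```

>>> {"method": "carry_out", "body": {
  "offset": [
    [0.02,0.05,0],
    [0.02,0.05,0],
    [0.02,0.05,0],
    [0.02,0.05,0],
    [0.025,0.05,0],
    [0.025,0.05,0],
    [0.025,0.05,0],
    [0.03,0.05,0]
  ],
  "twist": [5,5,5,5,5,5,4,0]
}}

```text
clock: 2.1
tool_pos: [0.5519, 0.1887, 0.3003]
eef_rot: [0.707, 0.032, -0.033, -0.706]
contact_force: [1.1, -0.9, 0.6]
opening: 0.793
```

>>> {"method": "carry_out", "body": {
  "offset": [
    [0,0.05,0],
    [0,0.02,-0.02],
    [0,0,-0.03],
    [0,0,-0.02],
    [0,0,0],
    [0,0,0]
  ],
  "twist": [0,0,0,0,0,0]
}}

```text
clock: 2.85
tool_pos: [0.5519, 0.2577, 0.2314]
eef_rot: [-0.706, -0.033, 0.032, 0.707]
contact_force: [0.2, 0.0, -0.3]
opening: 0.797
```

Run:
```python
from h import *
s=get_state(); M=R.from_quat(s["eef_rot"]).as_matrix(); print(s["tool_pos"],"jaw yaw",np.degrees(np.arctan2(M[1,0],M[0,0])),s["contact_force"],s["moment"])
im={n:snapshot(n)[:,:,::-1].copy() for n in("scene","top")}
for n in im: cv2.imwrite(f"pics/{n}1.png",im[n])
f=lambda a,x,y,w=133,h=100:cv2.resize(a[y:y+h,x:x+w],(400,300),interpolation=cv2.INTER_CUBIC)
cv2.imwrite("pics/c2.png",np.hstack([f(im["top"],150,170),f(im["scene"],320,85)]))
```

```text
[0.55185369 0.25772933 0.23140604] jaw yaw 5.236397787076163 [ 0.2441651   0.01315818 -0.34600755] [-0.02289948 -0.00939119  0.00857479]
```

View pics/c2.png

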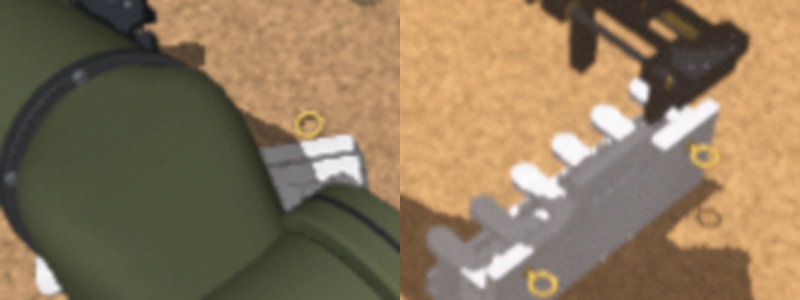

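>>> {"method": "carry_out", "body": {
  "offset": [
    [0,0,-0.04],
    [0,0,-0.04],
    [0,0,-0.03],
    [0,0,-0.008],
    [0,0,0]
  ],
  "twist": [0,0,0,0,0]
}}

```text
clock: 3.58
tool_pos: [0.552, 0.2578, 0.1135]
eef_rot: [-0.706, -0.033, 0.032, 0.707]
contact_force: [0.5, 0.4, 0.6]
opening: 0.794
```

>>> {"method": "carry_out", "body": {
  "offset": [
    [0,0,0],
    [0,0,0],
    [0,0,0],
    [0,0,0],
    [0,0,0],
    [0,0,0]
  ],
  "twist": [0,0,0,0,0,0],
  "grip": 0.0,
  "newtons": 25
}}

```text
clock: 4.32
tool_pos: [0.5533, 0.2576, 0.1132]
eef_rot: [-0.706, -0.033, 0.031, 0.707]
contact_force: [0.9, -0.3, -4.0]
opening: 0.169
```

Run:
```python
from h import *
s=get_state(); M=R.from_quat(s["eef_rot"]).as_matrix(); print(s["tool_pos"],"jaw yaw",np.degrees(np.arctan2(M[1,0],M[0,0])),s["contact_force"],s["moment"],s["opening"])
```

```text
[0.55331755 0.25755982 0.11324949] jaw yaw 5.204383412564955 [ 0.87592812 -0.34104725 -4.04893119] [ 0.14860641 -0.55735983 -0.05648592] 0.16881667521730137
```

>>> {"method": "carry_out", "body": {
  "offset": [
    [0,0,0.004],
    [0,0,0.01],
    [0,0,0.03],
    [0,0,0.04],
    [0,0,0.04],
    [0,0,0.04],
    [0,0,0.04],
    [0,0,0.026]
  ],
  "twist": [0,0,0,0,0,0,0,0]
}}

```text
clock: 5.32
tool_pos: [0.5509, 0.2578, 0.3449]
eef_rot: [-0.706, -0.033, 0.032, 0.707]
contact_force: [1.5, 0.5, -5.6]
opening: 0.173
```

>>> {"method": "carry_out", "body": {
  "offset": [
    [0,0,0],
    [0,0,0],
    [0,0,0]
  ],
  "twist": [0,0,0]
}}

```text
clock: 5.7
tool_pos: [0.5507, 0.2567, 0.3409]
eef_rot: [0.707, 0.031, -0.034, -0.706]
contact_force: [0.7, 0.6, -6.0]
opening: 0.168
```

Run:
```python
from h import *
s=get_state(); M=R.from_quat(s["eef_rot"]).as_matrix(); print(s["tool_pos"],"jaw yaw",np.degrees(np.arctan2(M[1,0],M[0,0])),s["contact_force"],s["moment"],s["opening"])
im={n:snapshot(n)[:,:,::-1].copy() for n in("scene","top")}
for n in im: cv2.imwrite(f"pics/{n}2.png",im[n])
# zoom: rack in scene + hooks in both views
p=proj("scene",s["tool_pos"]).astype(int); print(p)
f=lambda a,x,y,w,h:cv2.resize(a[y:y+h,x:x+w],(400,300),interpolation=cv2.INTER_CUBIC)
t=cv2.imread("pics/top0.png");sc=cv2.imread("pics/scene0.png")
x=max(0,p[0]-80);y=max(0,p[1]-50)
print("origin",x,y)
cv2.imwrite("pics/c3.png",np.vstack([np.hstack([f(im["scene"],x,y,160,120),f(t,340,225,40,30)]),np.hstack([f(sc,150,165,120,90),f(t,425,205,40,30)])]))
```

```text
[0.55068275 0.25673692 0.34091139] jaw yaw 5.262541654299475 [ 0.66702326  0.63569247 -6.03377058] [-0.0222039  -0.1846727  -0.01210793] 0.16806573292840787
[396  81]
origin 316 31
```

View pics/c3.png

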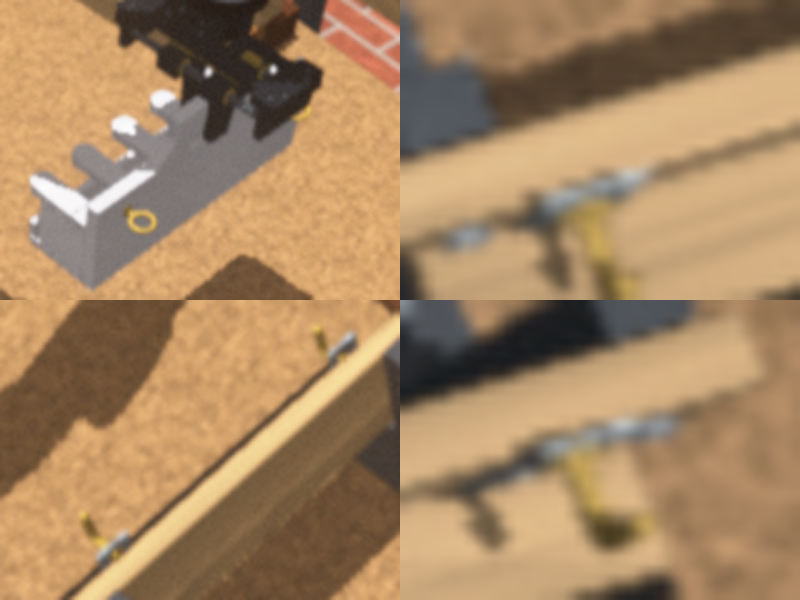

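Run:
```python
from h import *
for a,b in (((362.3,253.7),(245.4,173.6)),((449.3,227),(175.2,229.7))):
    P,d=tri("top",a,"scene",b); print("tip",P,d)
    for z in (.181,.193,.205): print(z,onz("top",*a,z)[:2],onz("scene",*b,z)[:2])
a=np.radians(12); o=np.array([.4943,-.2276]); Rz=np.array([[np.cos(a),-np.sin(a)],[np.sin(a),np.cos(a)]])
for y in(.11,-.11):print("predicted from rail",o+Rz@[-.026,y])
# held rack check: right eye in scene vs prediction from grip
s=get_state(); p=s["tool_pos"]; b=np.radians(5.3)
rz=np.array([[np.cos(b),-np.sin(b)],[np.sin(b),np.cos(b)]])
e=np.r_[p[:2]+rz@[.0275,-.11],p[2]+.0187-.0475]; print("eyeR pred",e,proj("scene",e))
# same with initial scene measurement of the eyes relative to the grip
print("slide along y?",onz("scene",372.8,119,e[2]))
```

```text
tip [ 0.44620842 -0.12516316  0.18065436] 0.002415189056692875
0.181 [ 0.44559224 -0.12617102] [ 0.44713639 -0.12426124]
0.193 [ 0.44474988 -0.1244113 ] [ 0.45576795 -0.12795237]
0.205 [ 0.44390753 -0.12265159] [ 0.46439951 -0.13164349]
tip [ 0.49504429 -0.34064292  0.19696271] 0.0029430594474540973
0.181 [ 0.4963875  -0.34830941] [ 0.48517329 -0.33801415]
0.193 [ 0.49486512 -0.34357581] [ 0.49334158 -0.33910188]
0.205 [ 0.49334274 -0.33884222] [ 0.50150988 -0.34018961]
predicted from rail [ 0.44599788 -0.12540947]
predicted from rail [ 0.49173845 -0.34060194]
eyeR pred [0.58856117 0.15006382 0.31262924] [371.99435982 119.96601093]
slide along y? [0.58740095 0.15350285 0.31262924]
```

>>> {"method": "carry_out", "body": {
  "offset": [
    [-0.004,-0.02,0],
    [-0.008,-0.036,0],
    [-0.008,-0.04,0],
    [-0.008,-0.04,0],
    [-0.009,-0.04,0],
    [-0.009,-0.04,0],
    [-0.009,-0.04,0],
    [-0.009,-0.04,0]
  ],
  "twist": [0,0.5,0.6,0.6,0.6,0.6,0.6,0.6]
}}

```text
clock: 6.8
tool_pos: [0.4863, -0.0412, 0.3428]
eef_rot: [0.705, 0.057, -0.057, -0.704]
contact_force: [0.0, -0.3, -4.8]
opening: 0.168
```

>>> {"method": "carry_out", "body": {
  "offset": [
    [-0.009,-0.04,0],
    [-0.009,-0.04,0],
    [-0.009,-0.04,0],
    [-0.009,-0.04,0],
    [-0.008,-0.03,0],
    [0,-0.01,-0.02],
    [0,0,-0.03],
    [0,0,-0.02]
  ],
  "twist": [0.6,0.6,0.6,0.6,0.6,0,0,0]
}}

```text
clock: 7.8
tool_pos: [0.4416, -0.2396, 0.2716]
eef_rot: [-0.703, -0.075, 0.076, 0.703]
contact_force: [-0.0, 0.9, -5.7]
opening: 0.168
```

>>> {"method": "carry_out", "body": {
  "offset": [
    [0,0,0],
    [0,0,0],
    [0,0,0],
    [0,0,0]
  ],
  "twist": [0,0,0,0]
}}

```text
clock: 8.3
tool_pos: [0.4438, -0.2387, 0.2734]
eef_rot: [0.703, 0.076, -0.076, -0.703]
contact_force: [-0.4, -0.1, -5.2]
opening: 0.164
```

Run:
```python
from h import *
s=get_state(); M=R.from_quat(s["eef_rot"]).as_matrix(); print(s["clock"],s["tool_pos"],"jaw yaw",np.degrees(np.arctan2(M[1,0],M[0,0])),s["contact_force"],s["moment"],s["opening"])
im={n:snapshot(n)[:,:,::-1].copy() for n in("scene","top")}
for n in im: cv2.imwrite(f"pics/{n}3.png",im[n])
p=s["tool_pos"]; b=np.arctan2(M[1,0],M[0,0]); rz=np.array([[np.cos(b),-np.sin(b)],[np.sin(b),np.cos(b)]])
for y in(.11,-.11):
    e=np.r_[p[:2]+rz@[.0275,y],p[2]+.0187-.0475]; print("eye pred",e,proj("scene",e),proj("top",e))
f=lambda a,x,y,w,h:cv2.resize(a[y:y+h,x:x+w],(400,300),interpolation=cv2.INTER_CUBIC)
cv2.imwrite("pics/c4.png",np.vstack([np.hstack([f(im["scene"],220,120,60,45),f(im["scene"],145,175,60,45)]),np.hstack([f(im["top"],338,210,60,45),f(im["top"],425,190,60,45)])]))
```

```text
8.3 [ 0.44379826 -0.23870345  0.27343623] jaw yaw 12.340795555428185 [-0.38584423 -0.11658109 -5.17302319] [-0.02573576 -0.19688556 -0.03950275] 0.16425116797307052
eye pred [ 0.44715297 -0.12536768  0.24463623] [241.52959789 157.47783371] [365.7704608  250.77726859]
eye pred [ 0.49417269 -0.34028429  0.24463623] [169.06610191 218.04490775] [456.23847722 223.99541493]
```

View pics/c4.png

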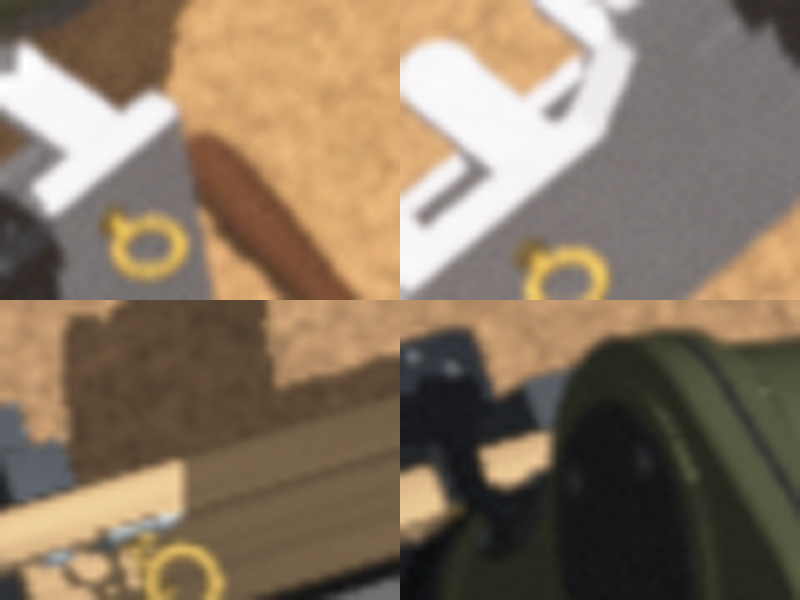

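Run:
```python
from h import *
print("L eye",tri("top",(365.6,252.5),"scene",(242.3,156.8)))
for z in (.240,.2446,.249): print(z,"L top",onz("top",365.6,252.5,z)[:2],"L sc",onz("scene",242.3,156.8,z)[:2],"R sc",onz("scene",170.2,217,z)[:2])
```

```text
L eye (array([ 0.44420549, -0.12350855,  0.24278493]), np.float64(0.003114139938093526))
0.24 L top [ 0.44364471 -0.12530867] L sc [ 0.44295449 -0.12129697] R sc [ 0.48993806 -0.33661186]
0.2446 L top [ 0.44330975 -0.12459133] L sc [ 0.44649478 -0.12281675] R sc [ 0.49324502 -0.33706235]
0.249 L top [ 0.44298935 -0.12390517] L sc [ 0.44988115 -0.12427045] R sc [ 0.49640821 -0.33749325]
```

>>> {"method": "carry_out", "body": {
  "offset": [
    [0.0015,-0.0018,0],
    [0,0,-0.01],
    [0,0,-0.01],
    [0,0,-0.008],
    [0,0,-0.006],
    [0,0,-0.004],
    [0,0,0],
    [0,0,0]
  ],
  "twist": [0,0,0,0,0,0,0,0]
}}

```text
clock: 9.4
tool_pos: [0.4452, -0.2404, 0.235]
eef_rot: [0.703, 0.076, -0.076, -0.703]
contact_force: [0.0, -1.0, -6.0]
opening: 0.169
```

>>> {"method": "carry_out", "body": {
  "offset": [
    [0,0,-0.002],
    [0,0,-0.002],
    [0,0,-0.002],
    [0,0,-0.002],
    [0,0,-0.002],
    [0,0,0],
    [0,0,0]
  ],
  "twist": [0,0,0,0,0,0,0]
}}

```text
clock: 10.28
tool_pos: [0.445, -0.2403, 0.2248]
eef_rot: [0.703, 0.076, -0.076, -0.703]
contact_force: [0.0, 0.2, -5.9]
opening: 0.166
```

Run:
```python
from h import *
s=get_state(); M=R.from_quat(s["eef_rot"]).as_matrix(); print(s["clock"],s["tool_pos"],"jaw yaw",np.degrees(np.arctan2(M[1,0],M[0,0])),s["contact_force"],s["moment"],s["opening"])
im={n:snapshot(n)[:,:,::-1].copy() for n in("scene","top")}
for n in im: cv2.imwrite(f"pics/{n}4.png",im[n])
f=lambda a,x,y,w,h:cv2.resize(a[y:y+h,x:x+w],(400,300),interpolation=cv2.INTER_CUBIC)
cv2.imwrite("pics/c5.png",np.vstack([np.hstack([f(im["scene"],220,140,60,45),f(im["scene"],150,205,60,45)]),np.hstack([f(im["top"],338,220,60,45),f(im["top"],425,200,60,45)])]))
```

```text
10.275 [ 0.4450389  -0.24033387  0.22477259] jaw yaw 12.349186419713341 [ 5.55843855e-03  2.46354224e-01 -5.85343677e+00] [-0.02684226 -0.23558664 -0.04003555] 0.16641191285521148
```

View pics/c5.png

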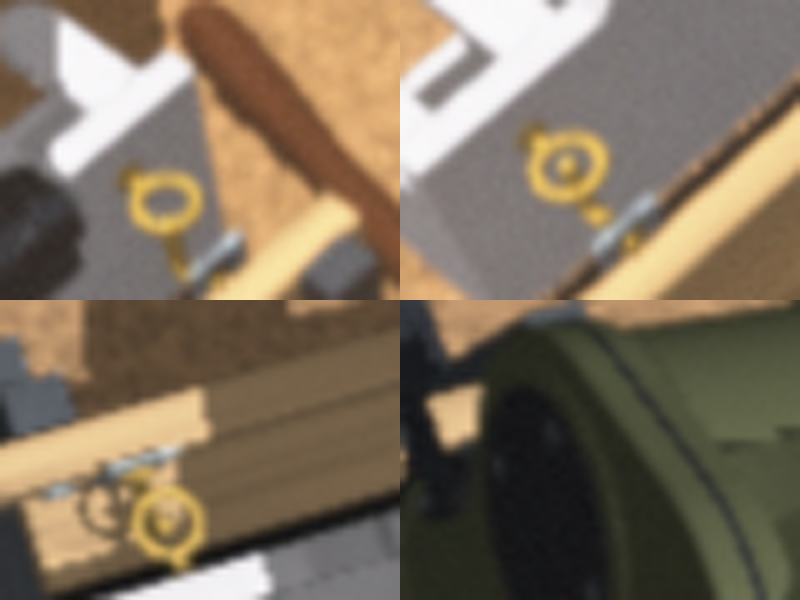

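The right eye already has the prong tip inside it, at crop (568,165). The left eye's ring surrounds the prong in the top view. Alignment is good, so I'm going down slowly.

>>> {"method": "carry_out", "body": {
  "offset": [
    [0,0,-0.002],
    [0,0,-0.002],
    [0,0,-0.002],
    [0,0,-0.002],
    [0,0,-0.002],
    [0,0,0],
    [0,0,0]
  ],
  "twist": [0,0,0,0,0,0,0]
}}

```text
clock: 11.25
tool_pos: [0.445, -0.2403, 0.2148]
eef_rot: [0.703, 0.076, -0.076, -0.703]
contact_force: [-0.1, -0.3, -5.8]
opening: 0.166
```

>>> {"method": "carry_out", "body": {
  "offset": [
    [0,0,-0.001],
    [0,0,-0.001],
    [0,0,-0.001],
    [0,0,-0.001],
    [0,0,0],
    [0,0,0]
  ],
  "twist": [0,0,0,0,0,0]
}}

```text
clock: 12.0
tool_pos: [0.445, -0.2403, 0.2107]
eef_rot: [-0.703, -0.076, 0.076, 0.703]
contact_force: [-0.4, -0.4, -5.3]
opening: 0.167
```

```bash
cat > st.py <<'E'
from h import *
s=get_state(); print(s["clock"],s["tool_pos"].round(4),"eye z",(s["tool_pos"][2]-.0288).round(4),s["contact_force"].round(2),s["moment"].round(3),s["opening"])
E
python3 st.py
```

```text
12.0 [ 0.445  -0.2403  0.2107] eye z 0.1819 [-0.4  -0.38 -5.28] [ 0.046 -0.207  0.044] 0.16711630172230746
```

>>> {"method": "carry_out", "body": {
  "offset": [
    [0,0,-0.001],
    [0,0,-0.001],
    [0,0,-0.001],
    [0,0,0],
    [0,0,0]
  ],
  "twist": [0,0,0,0,0]
}}

```text
clock: 12.62
tool_pos: [0.445, -0.2404, 0.2078]
eef_rot: [0.703, 0.076, -0.076, -0.703]
contact_force: [0.1, 0.4, -5.0]
opening: 0.169
```

```bash
python3 st.py
```

```text
12.625 [ 0.445  -0.2404  0.2078] eye z 0.179 [ 0.11  0.42 -5.  ] [-0.015 -0.228 -0.026] 0.16891810659650522
```

>>> {"method": "carry_out", "body": {
  "offset": [
    [0,0,-0.001],
    [0,0,-0.001],
    [0,0,-0.001],
    [0,0,0],
    [0,0,0]
  ],
  "twist": [0,0,0,0,0]
}}

```text
clock: 13.25
tool_pos: [0.445, -0.24, 0.2049]
eef_rot: [-0.703, -0.076, 0.076, 0.703]
contact_force: [-2.4, 2.7, -0.2]
opening: 0.17
```

```bash
python3 st.py
```

```text
13.25 [ 0.445  -0.24    0.2049] eye z 0.1761 [-2.38  2.67 -0.21] [ 0.041 -0.124  0.044] 0.1699591473396829
```

>>> {"method": "carry_out", "body": {
  "offset": [
    [-0.0008,0.0013,0.0005],
    [0,0,0],
    [0,0,0],
    [0,0,0]
  ],
  "twist": [0,0,0,0]
}}

```text
clock: 13.75
tool_pos: [0.4445, -0.2394, 0.2053]
eef_rot: [0.703, 0.076, -0.076, -0.703]
contact_force: [1.4, -1.0, -3.7]
opening: 0.17
```

```bash
python3 st.py
```

```text
13.75 [ 0.4445 -0.2394  0.2053] eye z 0.1765 [ 1.35 -0.95 -3.66] [-0.448 -0.552  0.037] 0.16960379674898263
```

>>> {"method": "carry_out", "body": {
  "offset": [
    [-0.0001,0.0004,-0.001],
    [-0.0001,0.0004,-0.001],
    [0,0,0],
    [0,0,0]
  ],
  "twist": [0,0,0,0]
}}

```text
clock: 14.25
tool_pos: [0.4442, -0.2384, 0.2033]
eef_rot: [0.703, 0.076, -0.076, -0.703]
contact_force: [0.5, -1.6, -1.8]
opening: 0.169
```

```bash
cat >> st.py <<'E'
F=s["contact_force"]-np.array([0,0,-5.6]); m=s["moment"]
b=np.radians(12.3); x=np.array([np.cos(b),np.sin(b)]); y=np.array([-x[1],x[0]])
Fy=F[:2]@y; Mx=m[:2]@x
print("lateral x,y",(F[:2]@x).round(2),Fy.round(2),"up",F[2].round(2),"L-R est",((Mx-.24*Fy)/.11).round(2))
E
python3 st.py
```

```text
14.25 [ 0.4442 -0.2384  0.2033] eye z 0.1745 [ 0.46 -1.64 -1.82] [-0.738 -0.638 -0.032] 0.16867624907565798
lateral x,y 0.09 -1.7 up 3.78 L-R est -4.07
```

>>> {"method": "carry_out", "body": {
  "offset": [
    [0,0.0003,-0.001],
    [-0.0001,0.0003,-0.001],
    [-0.0001,0.0003,-0.001],
    [0,0,0],
    [0,0,0]
  ],
  "twist": [0,0,0,0,0]
}}

```text
clock: 14.88
tool_pos: [0.4438, -0.2373, 0.2002]
eef_rot: [-0.703, -0.076, 0.076, 0.703]
contact_force: [1.3, -1.8, -2.1]
opening: 0.167
```

```bash
python3 st.py
```

```text
14.875 [ 0.4438 -0.2373  0.2002] eye z 0.1714 [ 1.34 -1.84 -2.1 ] [-0.63  -0.593  0.009] 0.1670086615635868
lateral x,y 0.91 -2.08 up 3.5 L-R est -2.21
```

>>> {"method": "carry_out", "body": {
  "offset": [
    [0,0.0002,-0.001],
    [0,0.0002,-0.001],
    [0,0,0],
    [0,0,0]
  ],
  "twist": [0,0,0,0]
}}

```text
clock: 15.38
tool_pos: [0.4438, -0.2372, 0.1994]
eef_rot: [0.704, 0.076, -0.076, -0.703]
contact_force: [-2.3, -0.9, 9.9]
opening: 0.172
```

```bash
python3 st.py
python3 - <<'E'
from h import *
im={n:snapshot(n)[:,:,::-1].copy() for n in("scene","top")}
f=lambda a,x,y,w,h:cv2.resize(a[y:y+h,x:x+w],(400,300),interpolation=cv2.INTER_CUBIC)
cv2.imwrite("pics/c6.png",np.vstack([np.hstack([f(im["scene"],225,155,60,45),f(im["scene"],150,210,60,45)]),np.hstack([f(im["top"],338,220,60,45),f(im["scene"],145,130,160,120)])]))
E
```

```text
15.375 [ 0.4438 -0.2372  0.1994] eye z 0.1706 [-2.29 -0.91  9.91] [-0.465 -0.161  0.016] 0.1722895205939361
lateral x,y -2.43 -0.4 up 15.51 L-R est -3.56
```

View pics/c6.png

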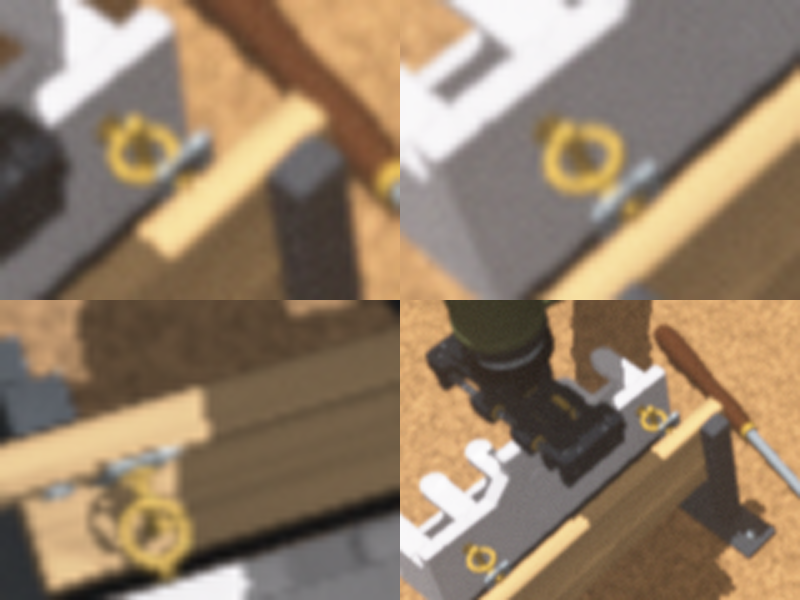

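>>> {"method": "carry_out", "body": {
  "offset": [
    [0,0,0.0004],
    [0,0,0],
    [0,0,0]
  ],
  "twist": [0,0,0]
}}

```text
clock: 15.85
tool_pos: [0.4437, -0.2372, 0.1995]
eef_rot: [0.703, 0.076, -0.076, -0.703]
contact_force: [-2.0, -2.4, 6.2]
opening: 0.169
```

```bash
python3 st.py
```

```text
15.85 [ 0.4437 -0.2372  0.1995] eye z 0.1707 [-1.99 -2.39  6.18] [-0.563 -0.303  0.006] 0.16857293486125086
lateral x,y -2.46 -1.91 up 11.78 L-R est -1.42
```

>>> {"method": "carry_out", "body": {
  "offset": [
    [0,0,0.0001],
    [0,0,0],
    [0,0,0],
    [0,0,0],
    [0,0,0],
    [0,0,0],
    [0,0,0]
  ],
  "twist": [0,0,0,0,0,0,0]
}}

```text
clock: 16.73
tool_pos: [0.4438, -0.2372, 0.1995]
eef_rot: [0.703, 0.076, -0.076, -0.703]
contact_force: [-1.1, -1.4, 6.2]
opening: 0.169
```

```bash
python3 st.py
```

```text
16.725 [ 0.4438 -0.2372  0.1995] eye z 0.1707 [-1.06 -1.36  6.2 ] [-0.562 -0.312  0.027] 0.1693796664930259
lateral x,y -1.33 -1.1 up 11.8 L-R est -3.19
```

>>> {"method": "carry_out", "body": {
  "offset": [
    [0,0,0.0003],
    [0,0,0],
    [0,0,0],
    [0,0,0]
  ],
  "twist": [0,0,0,0]
}}

```text
clock: 17.23
tool_pos: [0.4438, -0.2372, 0.1995]
eef_rot: [0.703, 0.076, -0.076, -0.703]
contact_force: [-1.9, -2.1, 7.0]
opening: 0.167
```

>>> {"method": "carry_out", "body": {
  "offset": [
    [0,0,0],
    [0,0,0],
    [0,0,0],
    [0,0,0],
    [0,0,0]
  ],
  "twist": [0,0,0,0,0],
  "grip": 0.055
}}

```text
clock: 17.85
tool_pos: [0.4439, -0.2368, 0.199]
eef_rot: [-0.703, -0.076, 0.076, 0.703]
contact_force: [-0.3, -0.6, -0.5]
opening: 0.623
```

```bash
python3 st.py
```

```text
17.85 [ 0.4439 -0.2368  0.199 ] eye z 0.1702 [-0.26 -0.61 -0.5 ] [ 0.    -0.082  0.021] 0.6232937099317065
lateral x,y -0.38 -0.55 up 5.1 L-R est 1.03
```

>>> {"method": "carry_out", "body": {
  "offset": [
    [0,0,0.01],
    [0,0,0.02],
    [0,0,0.03],
    [0,0,0.04],
    [0,0,0.04],
    [-0.04,0,0.02],
    [-0.04,0.04,0],
    [0,0.05,0]
  ],
  "twist": [0,0,0,0,0,0,0,0]
}}

```text
clock: 18.85
tool_pos: [0.361, -0.1471, 0.3596]
eef_rot: [0.704, 0.074, -0.075, -0.703]
contact_force: [1.8, 0.6, 0.1]
opening: 0.625
```

>>> {"method": "carry_out", "body": {
  "offset": [
    [0,0.05,0],
    [0,0.05,0],
    [0,0.05,0],
    [0,0.05,0],
    [0,0.05,0],
    [0,0,0]
  ],
  "twist": [0,0,0,0,0,0]
}}

```text
clock: 19.6
tool_pos: [0.3635, 0.1073, 0.3601]
eef_rot: [-0.702, -0.08, 0.078, 0.703]
contact_force: [0.5, -0.7, -1.0]
opening: 0.627
```

```bash
python3 st.py
python3 - <<'E'
from h import *
im={n:snapshot(n)[:,:,::-1].copy() for n in("scene","top")}
f=lambda a,x,y,w,h:cv2.resize(a[y:y+h,x:x+w],(400,300),interpolation=cv2.INTER_CUBIC)
cv2.imwrite("pics/c7.png",np.vstack([np.hstack([f(im["scene"],225,155,60,45),f(im["scene"],150,210,60,45)]),np.hstack([f(im["top"],330,190,133,100),f(im["scene"],145,130,200,150)])]))
E
```

```text
19.6 [0.3635 0.1073 0.3601] eye z 0.3313 [ 0.55 -0.75 -0.96] [-0.072 -0.152 -0.029] 0.6266211680245389
lateral x,y 0.38 -0.85 up 4.64 L-R est 0.92
```

View pics/c7.png

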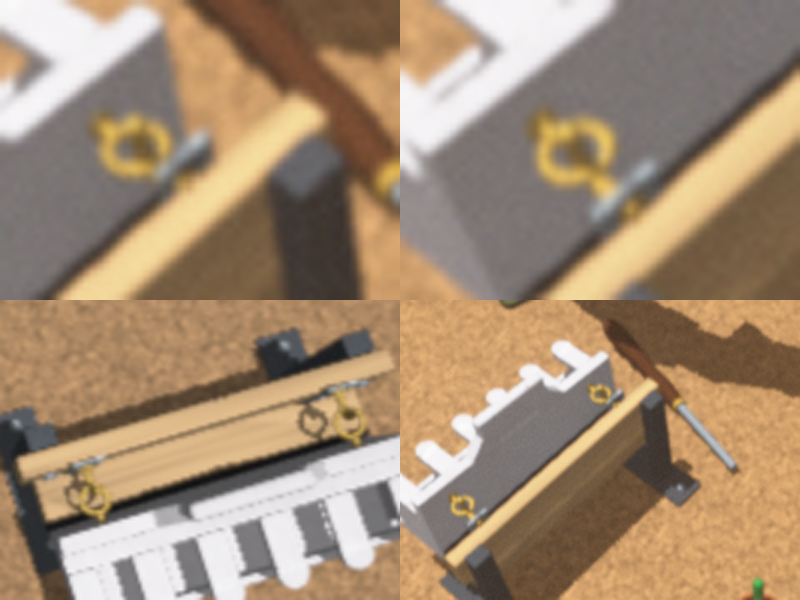

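Both eyes are on their prongs and have settled slightly towards -x, as the task says they should. The rack hangs free, the gouge is undisturbed, and the arm is clear.

```bash
python3 -c "
from plant import job; print(job.finish_job())"
```

```text
the job is handed in; nothing more can be done
None
```

The rack hangs released on both hooks, and I handed the job in at about 19.7 s of the 69 s allowed; no verdict was reported.

- **Hanging:** I took the rack by its grip at 25 N, lifted it, lined the eyes up with the prongs by camera, and lowered slowly. The right hook is the higher one. After it touched, I let the rack pivot in the pads until the left hook also carried.
- **Pressing:** I held a light press for over 0.5 s, with about 11.8 N of total upward force. The estimated share was about 4–5 N on the left hook and 6.5–7.5 N on the right. That split comes from the wrist moment, so it is approximate.
- **Closest to the limit:** The press briefly peaked at about 15.5 N in total, an estimated 9–10 N on the right hook against the 12 N limit. I backed off at once. My small upward corrections after that hardly changed the reading: the arm reported about 12–12.6 N in total right up to release.
- **Last checks:** The final picture shows both eyes over their prongs, settled slightly towards -x, with the rack free of the gripper. The gouge looks undisturbed. I did not measure the figure and pen cup again at the end, but the arm's path kept clear of them.

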